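Knock two stuck housings out of a mould tray

TASK

Take the mould tray by its bar handle, turn it over and lay it gently upside down on the plywood knocking board with both housings still stuck in it. Then rap it on the board, by lifting the handle end some centimetres and letting it drop, until both green housings have fallen out of their pockets; do not pick or push them with the gripper. Leave both housings lying on the board, put the empty tray back on the bench beside the board the right way up, and leave the bottle, the tape roll and the screw dish where they stand.

Things in the scene. Friction and masses are not known exactly. Their poses are not given: they have to be found in the camera images.
- tray_mid (a point): Centre of the loose grey mould tray (0.4 kg), half-way up: 100 (x) x 124 (y) x 50 mm (z), open at the top (+z). Two pockets hold the pieces, centred at y = -29 and +29 mm. All inside stays 20 mm or more below the rim, so the upside-down tray does not touch pieces lying under it. A handle bar lies off its -x side, a rounded foot along its +x side.
- tray_bar (a point): Middle of the tray's handle bar, 107 mm in tray -x from tray_mid, same height; axes as the tray's. Dark round sleeve, 14 mm diameter, 86 mm free length along tray y, 50 mm clear of the tray wall. It turns freely on its pin (slightly damped): gripped, the tray hangs from it foot down, open side facing where its +x pointed. 25 mm above the surface when the tray lies either way up.
- tray_foot (a point): Middle of the axis of the tray's rounded foot (radius 6 mm, 110 mm long along tray y), 54 mm in tray +x from tray_mid, same height; outermost line at 60 mm. Stood on this foot, the tray can be rolled over it either way; it grips the bench by friction. Bar to foot axis: 161 mm.
- piece_1_mid (a point): Centre of a green half housing, 27 (x) x 74 (y) x 13 mm (z), 40 g, open side +z; starts in the pocket at tray y = -29 mm, 13 mm below tray_mid along tray z. White sprung snap ribs over its long edges hold it when the tray is hung or turned over slowly. Once out, it lies under the upside-down tray, about 18 mm beyond tray_mid in tray +z.
- piece_2_mid (a point): The same kind of half housing, in the pocket at tray y = +29 mm. A rap that frees both: foot end staying on the board, the handle end of the upside-down tray is let fall freely from 50 to 80 mm; it may need to be repeated. Lowering it slowly in the grip does not free them.
- board_top (a point): Centre of the top face of the plywood knocking board, fixed on the bench: 150 (x) x 200 (y) x 12 mm thick, top face 12 mm above the bench, z up. It is left or right of the robot's centre line, the tray on the other side. Fixed crates with rims 175 mm high stand round the work: ahead (x over 0.61 m), on the left (y over 0.43 m) and near left (corner at x 0.41, y 0.35 m).
- cleaner_bottle_mid (a point): Centre of a white PET bottle with a screw cap, 42 mm diameter, 90 mm tall, standing off one short end of the board. Bystander.
- tape_roll_mid (a point): Centre of a yellow tape roll lying flat, 70 mm diameter, 24 mm high, off the other short end of the board. Bystander.
- dish_mid (a point): Centre of a round steel dish of small screws, 68 mm diameter, 18 mm tall, standing between tray and board, nearer the robot. Bystander.
Mind the look-alikes: they are no part of the job. What is shaped like the part that bears piece_1_mid but red is not meant.

How it is judged:
On the way, in this order (a step that is already met when the one before it is completed fails the run):
1. the tray lies upside down on the board, both pieces still in their pockets (angle between tray_mid's own z axis and vertical above 2.95 rad and horizontal distance between tray_mid and board_top below 0.09 m and z of tray_mid in the frame of board_top below 0.035 m and z of each of piece_1_mid, piece_2_mid in the frame of tray_mid below 0 m), for 0.2 s.
2. both pieces have dropped out of their pockets under the upside-down tray on the board (angle between tray_mid's own z axis and vertical above 2.5 rad and horizontal distance between tray_mid and board_top below 0.1 m and z of each of piece_1_mid, piece_2_mid in the frame of tray_mid above 0.008 m and z of each of piece_1_mid, piece_2_mid in the frame of board_top below 0.025 m), for 0.2 s.
At the end, for the whole second after the job is handed in: The tray lies flat and right way up on the bench (tilt under 0.1 rad, its centre 18 to 32 mm above the bench) with its centre over 110 mm from the board's centre; the centres of both pieces are over the board and less than 22 mm above its top (angle between tray_mid's own z axis and vertical below 0.1 rad and height (world z) of tray_mid between 0.018 and 0.032 m and horizontal distance between tray_mid and board_top above 0.11 m and z of piece_1_mid in the frame of board_top between 0 and 0.022 m and x of piece_1_mid in the frame of board_top between -0.075 and 0.075 m and y of piece_1_mid in the frame of board_top between -0.1 and 0.1 m and z of piece_2_mid in the frame of board_top between 0 and 0.022 m and x of piece_2_mid in the frame of board_top between -0.075 and 0.075 m and y of piece_2_mid in the frame of board_top between -0.1 and 0.1 m); the robot touches nothing.
It fails at once if a bystander is moved by over 25 mm or tipped over (distance of any of cleaner_bottle_mid, tape_roll_mid, dish_mid from where it was at the start of the episode above 0.025 m or angle between any of cleaner_bottle_mid, tape_roll_mid, dish_mid's own z axis and vertical above 0.5 rad).
It fails at once if a piece is picked or pushed with the gripper (contact force between the fingers and piece_1 above 1 N or contact force between the fingers and piece_2 above 1 N).
It also fails if it takes over 72 s, if anything falls off the work surface, if the arm or the gripper's body presses on something with over 40 N, if the wrist force passes 120 N, or if a joint passes its speed limit or range.

ROBOT

A 7-joint arm with a two-finger parallel gripper is mounted at the origin on the work surface; the furniture and walls round the work are solid. World frame = base frame: x ahead of the robot, y to its left, z up, the work surface at z = 0. Lengths are in m, angles in rad, forces in N, time in s.
With the tool pointing down it reaches from about 0.425 to 0.925 m from the base axis. Payload 6.8 kg.
Tool frame: the origin (TCP) lies on the mounting face of the last link; the fingertips stand 173 mm ahead of it and the grasp point (between the pads) lies 155 mm ahead of it; z points along the fingers, y is the direction in which the jaws open and shut (so a half turn about z gives the same grasp; the last joint's range is limited). The gripper opens to 85 mm and grips with 20 to 120 N. Pads are 22 mm wide; open, the fingers measure 114 mm over their backs; the gripper's body (76 mm by 85 mm) begins 54 mm behind the grasp point. The pads swing forward as they close: fully open they stand 13 mm farther back than shut.
Start: joints at [1.062, 0.477, 0.022, 1.555, -0.011, 1.109, -0.083], TCP at [0.263, -0.622, 0.405] pointing down, gripper open.
Joint ranges: [-2.96, 2.96], [-0.34, 2.1], [-1.41, 1.46], [0.24, 2.44], [-1.37, 4.51], [0.17, 1.92], [-2.96, 2.96]. Speed limits (rad/s): [2.39, 2.39, 3.14, 3.14, 3.14, 3.14, 3.14].

INTERFACE

Orientations are given as a unit quaternion [x, y, z, w].
In Python, from cell import arm gives the robot as it stands. The module is installed in compiled form; this text tells all that it offers.
- The arm moves only by the shell command python3 -m creep 'ROWS'. ROWS is JSON, a list of rows, each an object with "jaw": the closure, from -1 (fully open) to 1 (shut); "dp": the shift along the world's x, y, z normalised to -1 to 1, where 1 is 3 cm, a list of three; "yaw": the turn about the world's z normalised to -1 to 1, where 1 is 4 degrees. In form: [{"jaw": jaw, "dp": [x, y, z], "yaw": yaw}, ...]. A call has 1 to 12 rows; each row shifts and turns the pose as measured when the row begins; what a row does not reach is not made up. A row lasts 1/8 s, in which the tool goes at most 62.5 mm and 10.7 degrees, less where a joint would pass 70% of its speed; a pose out of reach is approached as far as the arm can. A call with a number of a shift or a turn outside -1 to 1 is refused whole. A call with a gripper value outside its range is refused whole. The fingers move at their own pace and stop on an object; the grip force is fixed at half the most. Time passes only in rows, so rows that do not move let the fingers close. It gives the time, the measured TCP pose, the force and the opening at its end, in the units of the state.
- arm.state(): the state, without advancing time (a new reading comes with each control period).
- arm.read_camera(name): name is "scene" or "side" or "wrist"; returns the picture (384x512x3 uint8, blue, green, red); there is no depth.
- arm.camera_model(name): a dict with "fx", "fy", "cx", "cy" (pixels), "rvec" (rotation vector, rad) and "tvec" (3), from world to camera coordinates, as OpenCV has them; the wrist camera has in their place "T_tool_cam" (4x4, takes a point from camera to tool coordinates, whose origin is the TCP and whose axes are the flange's). Camera axes: x right, y down, z forward; pixel columns grow to the right and rows downward; lengths in m; the calibration is good to about 2 mm. A picture is of the moment at which its call begins: read the wrist's pose just before it. camera_model takes no time and is no camera call.
- arm.finish_job(): hands the job in, once; it reports no verdict.
The state is a dict: "clock": time; "joint_positions": joint angles; "qvel": joint speeds; "joint_torque": joint torques, N m; "position": TCP position; "ee_rot": TCP orientation; "force": force on the tool from outside, world axes, zero at the start; "moment": the same for the moment, N m; "opening": finger opening in m.
Only numpy, scipy, OpenCV 4.12 (cv2) and the standard library are available. Lean on these libraries where they do the work, as an engineer would, in place of code of your own. Each camera call takes 0.05 s, during which the arm holds its last target.

## Working session

There is one attempt and no reset: what is moved stays moved. The work goes in short steps, Python scripts to look and compute and a shell command to move; the robot and the scene stay as the last step left them, time stands still between calls to the robot, and variables do not carry over. Pictures are saved under pics/ and viewed, and the job is handed in when it is done.

```bash
mkdir -p pics; cat > h.py <<'E'
import numpy as np, cv2
from cell import arm
from scipy.spatial.transform import Rotation as R
def cam(n):
    m=arm.camera_model(n); K=np.array([[m['fx'],0,m['cx']],[0,m['fy'],m['cy']],[0,0,1.]])
    if 'rvec' in m:
        Rm=cv2.Rodrigues(np.array(m['rvec'],float))[0]; t=np.array(m['tvec'],float).ravel()
        return K,Rm,t
    s=arm.state(); T=np.array(m['T_tool_cam']); Rt=R.from_quat(s['ee_rot']).as_matrix()
    Rc=Rt@T[:3,:3]; c=Rt@T[:3,3]+np.array(s['position'])
    return K,Rc.T,-Rc.T@c
def plane(c,u,v,z):
    K,Rm,t=c; d=Rm.T@np.linalg.inv(K)@np.array([u,v,1.]); o=-Rm.T@t
    return o+d*(z-o[2])/d[2]
def proj(c,p):
    K,Rm,t=c; q=K@(Rm@np.array(p)+t); return q[:2]/q[2]
E
python3 - <<'E'
from h import *
for n in ['scene','side','wrist']:
    i=arm.read_camera(n); cv2.imwrite(f'pics/{n}0.png',i)
    K,Rm,t=cam(n); print(n,K[0,0],-Rm.T@t, Rm[2])
s=arm.state(); print(s)
E
```

```text
scene 454.39195788358944 [-0.04918002 -0.73461688  0.7781147 ] [ 0.50641786  0.60664789 -0.61279629]
side 431.62319596310044 [1.3502235  0.35127884 1.18449276] [-0.56133989 -0.26177995 -0.78509158]
wrist 341.2313209088464 [ 0.33202787 -0.59328148  0.37338751] [-0.26057127 -0.10879815 -0.95930474]
{'clock': 0.15, 'joint_positions': array([ 1.06185436,  0.47764003,  0.02238344,  1.55617728, -0.01152205,
        1.10931257, -0.08306614]), 'qvel': array([ 0.00084087, -0.00278622,  0.00010658, -0.00104809,  0.00025847,
       -0.00084601,  0.00093508]), 'joint_torque': array([ 3.18345927e-03, -5.96922326e+01,  1.61044657e+00, -2.81491256e+01,
        1.27176906e-02,  6.56058415e-03, -1.11053183e-05]), 'position': array([ 0.26330006, -0.62131518,  0.40394949]), 'ee_rot': array([ 9.79981654e-01,  1.99086570e-01, -1.86990964e-04, -6.79072265e-04]), 'force': array([ 0.01278856,  0.08895858, -0.14123683]), 'moment': array([0.03113439, 0.0330823 , 0.00048294]), 'opening': 0.08548109442132086}
```

View pics/scene0.png

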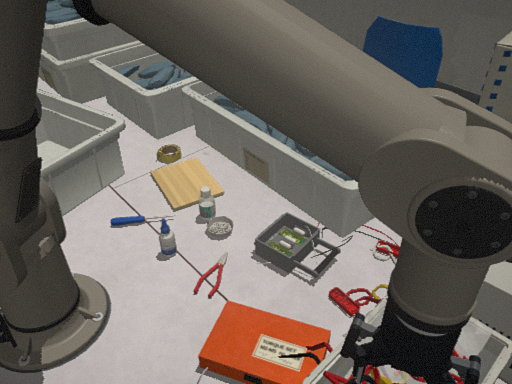

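View pics/side0.png

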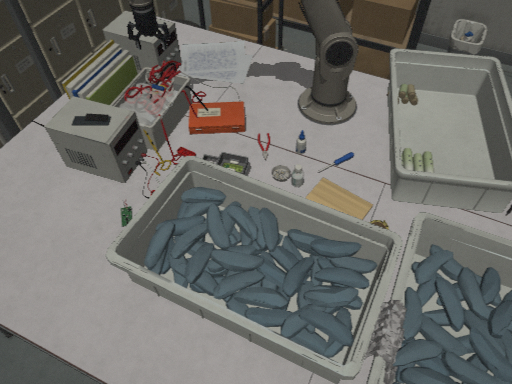

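View pics/wrist0.png

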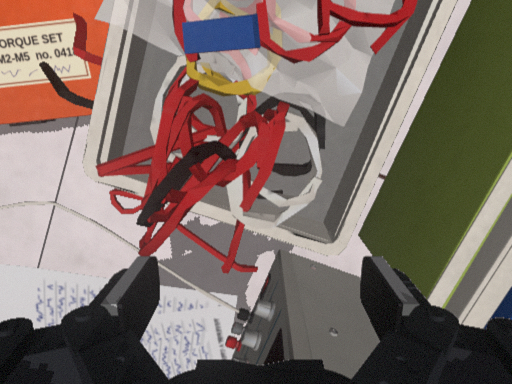

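```bash
python3 - <<'E'
from h import *
i=cv2.imread('pics/scene0.png'); cv2.imwrite('pics/c1.png',cv2.resize(i[200:310,230:370],None,fx=5.6,fy=5.4,interpolation=cv2.INTER_CUBIC))
cv2.imwrite('pics/c2.png',cv2.resize(i[130:270,100:260],None,fx=5,fy=4.2,interpolation=cv2.INTER_CUBIC))
c=cam('scene')
for n,u,v,z in [('board corners',150,172,.012),('',194,158,.012),('',223,188,.012),('',177,209,.012),('bar',324,270,.025)]: print(n,plane(c,u,v,z))
E
```

```text
board corners [0.42052514 0.31057796 0.012     ]
 [0.56013993 0.28521864 0.012     ]
 [0.53336824 0.10367362 0.012     ]
 [0.38636098 0.11195078 0.012     ]
bar [ 0.50662408 -0.30038626  0.025     ]
```

View pics/c1.png

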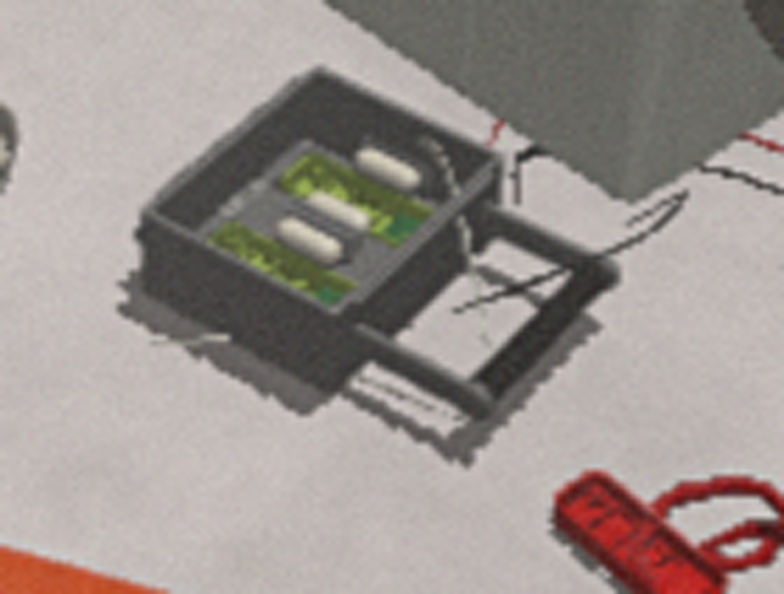

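View pics/c2.png

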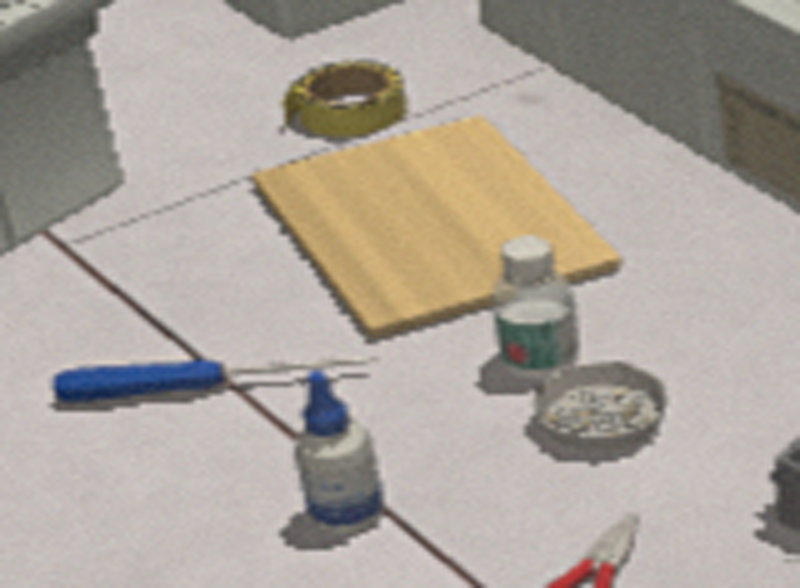

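```bash
python3 - <<'E'
from h import *
c=cam('scene')
f1=lambda x,y:(230+x/5.6,200+y/5.4); f2=lambda x,y:(100+x/5,130+y/4.2)
for n,(u,v),z in [('barA',f1(590,270),.025),('barB',f1(490,390),.025),
 ('trayTop far',f1(320,72),.05),('left',f1(147,222),.05),('near',f1(345,312),.05),('right',f1(497,160),.05),
 ('board',f2(255,175),.012),('',f2(480,118),.012),('',f2(622,262),.012),('',f2(370,335),.012),
 ('dish top',f2(603,400),.018),('bottle cap',f2(527,243),.09),('bottle base',f2(535,362),0),('tape',f2(347,85),.024)]: print(n,np.round((u,v),1),plane(c,u,v,z).round(4))
E
```

```text
barA [335.4 250. ] [ 0.5724 -0.2755  0.025 ]
barB [317.5 272.2] [ 0.4911 -0.2954  0.025 ]
trayTop far [287.1 213.3] [ 0.5593 -0.1269  0.05  ]
left [256.2 241.1] [ 0.4379 -0.1509  0.05  ]
near [291.6 257.8] [ 0.4616 -0.2429  0.05  ]
right [318.8 229.6] [ 0.5737 -0.2196  0.05  ]
board [151.  171.7] [0.4236 0.3101 0.012 ]
 [196.  158.1] [0.5644 0.2806 0.012 ]
 [224.4 192.4] [0.524  0.0851 0.012 ]
 [174.  209.8] [0.3787 0.1146 0.012 ]
dish top [220.6 225.2] [ 0.4299 -0.0223  0.018 ]
bottle cap [205.4 187.9] [0.4414 0.0486 0.09  ]
bottle base [207.  216.2] [0.4361 0.047  0.    ]
tape [169.4 150.2] [0.5187 0.3572 0.024 ]
```

The tray with the two green housings is at scene (288,243), and its bar is at (326,261). The red clip-like object at (345,300) is the red look-alike, so I leave it alone. The board is at (187,183), the bottle at (206,200), the dish at (220,226) and the tape at (169,152). I'm moving above the bar.

```bash
python3 -m creep '[{"jaw":0,"dp":[0.75,0.93,0],"yaw":-0.2},{"jaw":0,"dp":[0.75,0.93,0],"yaw":-0.2},{"jaw":0,"dp":[0.75,0.93,0],"yaw":-0.2},{"jaw":0,"dp":[0.75,0.93,0],"yaw":-0.2},{"jaw":0,"dp":[0.75,0.93,0],"yaw":-0.2},{"jaw":0,"dp":[0.75,0.93,0],"yaw":-0.2},{"jaw":0,"dp":[0.75,0.93,0],"yaw":-0.2},{"jaw":0,"dp":[0.75,0.93,0],"yaw":-0.2},{"jaw":0,"dp":[0.75,0.93,0],"yaw":-0.2},{"jaw":0,"dp":[0.75,0.93,0],"yaw":-0.2},{"jaw":0,"dp":[0.6,0.5,0],"yaw":-0.2},{"jaw":0,"dp":[0,0,0],"yaw":0}]'
cat >> h.py <<'E'
def st():
    s=arm.state(); M=R.from_quat(s['ee_rot']).as_matrix()
    print('t',round(s['clock'],2),'p',np.round(s['position'],4),'jawdir',round(np.degrees(np.arctan2(M[1,1],M[0,1]))%180,1),'F',np.round(s['force'],1),'op',round(s['opening'],4),'tz',M[:,2].round(3))
E
python3 - <<'E'
from h import *
st()
for n in ['wrist','scene']:
    c=cam(n);i=arm.read_camera(n); cv2.imwrite(f'pics/{n}1.png',i)
E
```

```text
clock: 1.65
position: [0.5105, -0.3161, 0.4001]
ee_rot: [0.993, 0.12, -0.003, -0.003]
force: [0.3, 0.0, 0.0]
opening: 0.0425
t 1.65 p [ 0.5105 -0.3161  0.4001] jawdir 103.8 F [0.3 0.  0. ] op 0.0425 tz [-0.006  0.006 -1.   ]
```

View pics/wrist1.png

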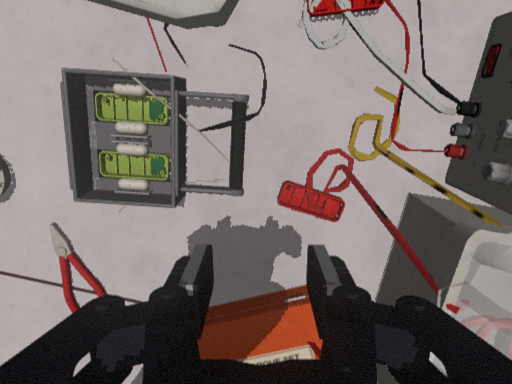

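```bash
python3 - <<'E'
from h import *
c=cam('wrist')
i=cv2.imread('pics/wrist1.png'); cv2.imwrite('pics/c3.png',cv2.resize(i[50:220,50:260],None,fx=3.8,fy=3.5,interpolation=cv2.INTER_CUBIC))
for n,u,v,z in [('barA',240,101,.027),('barB',236,191,.027),('tl',63,70,.05),('tr',186,76,.05),('br',180,207,.05),('bl',76,200,.05),('redl',312,200,.013)]: print(n,plane(c,u,v,z).round(4))
E
```

```text
barA [ 0.5718 -0.2818  0.027 ]
barB [ 0.483  -0.2974  0.027 ]
tl [ 0.5614 -0.1258  0.05  ]
tr [ 0.5819 -0.2321  0.05  ]
br [ 0.4605 -0.2476  0.05  ]
bl [ 0.4434 -0.147   0.05  ]
redl [ 0.4887 -0.38    0.013 ]
```

View pics/c3.png

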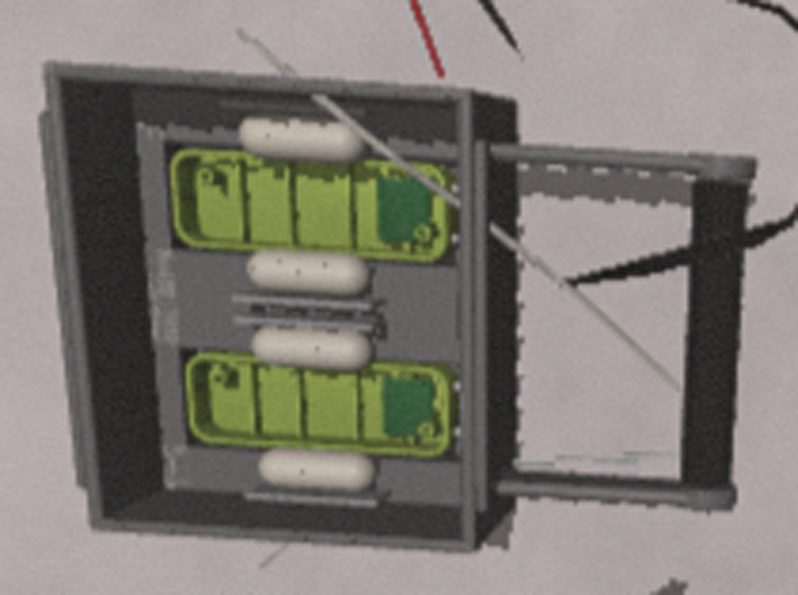

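The crop shows both housings are green and in the grey tray. The look-alike is red, at wrist (312,200). The sleeve runs from wrist (240,101) to (236,191), which puts bar mid at about (0.530, -0.289). I'm going down onto it.

```bash
python3 -m creep '[{"jaw":0,"dp":[0.33,0.45,-0.8],"yaw":-0.25},{"jaw":0,"dp":[0.33,0.45,-1],"yaw":-0.25},{"jaw":0,"dp":[0,0,-1],"yaw":0},{"jaw":0,"dp":[0,0,-1],"yaw":0},{"jaw":0,"dp":[0,0,-1],"yaw":0},{"jaw":0,"dp":[0,0,-0.6],"yaw":0},{"jaw":0,"dp":[0,0,0],"yaw":0}]'
python3 - <<'E'
from h import *
st()
c=cam('wrist');i=arm.read_camera('wrist'); cv2.imwrite('pics/wrist2.png',i)
p=np.array(arm.state()['position']);print(proj(c,[.530,-.289,.025]),proj(c,p+[0,0,-.155]))
E
```

```text
clock: 2.62
position: [0.5206, -0.3025, 0.2347]
ee_rot: [0.996, 0.092, -0.004, 0.0]
force: [0.2, -0.5, -0.1]
opening: 0.043
t 2.62 p [ 0.5206 -0.3025  0.2347] jawdir 100.6 F [ 0.2 -0.5 -0.1] op 0.043 tz [-0.008 -0.001 -1.   ]
[237.88111614 213.04336676] [259.09203977 284.54382514]
```

View pics/wrist2.png

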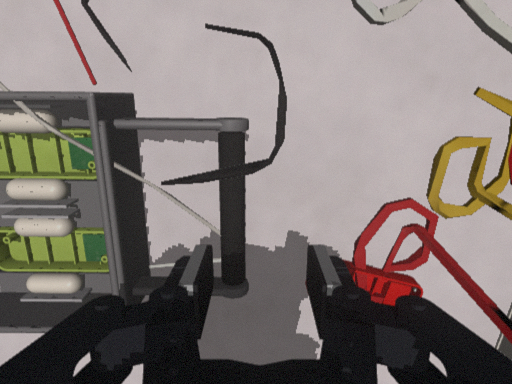

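```bash
python3 - <<'E'
from h import *
c=cam('wrist')
a=plane(c,233,131,.028);b=plane(c,232,280,.028);print(a,b,(a+b)/2,np.linalg.norm(a-b),np.degrees(np.arctan2(*(a-b)[1::-1])))
s=arm.state();print(np.array(s['position'])+R.from_quat(s['ee_rot']).as_matrix()[:,2]*.155)
E
```

```text
[ 0.5745776  -0.27962858  0.028     ] [ 0.49004153 -0.29284333  0.028     ] [ 0.53230957 -0.28623596  0.028     ] 0.0855627130990343 8.88461858654449
[ 0.51988337 -0.30306851  0.08066699]
```

```bash
python3 -m creep '[{"jaw":0,"dp":[0.25,0.33,0],"yaw":-0.3},{"jaw":0,"dp":[0.2,0.3,-0.3],"yaw":-0.1},{"jaw":0,"dp":[0,0,-0.8],"yaw":0},{"jaw":0,"dp":[0,0,-0.5],"yaw":0},{"jaw":0,"dp":[0,0,0],"yaw":0}]'
python3 - <<'E'
from h import *
st()
s=arm.state();print(np.array(s['position'])+R.from_quat(s['ee_rot']).as_matrix()[:,2]*.155)
E
```

```text
clock: 3.3
position: [0.5387, -0.2808, 0.1897]
ee_rot: [0.997, 0.078, 0.0, 0.002]
force: [-0.7, -0.2, 0.2]
opening: 0.0427
t 3.3 p [ 0.5387 -0.2808  0.1897] jawdir 99.0 F [-0.7 -0.2  0.2] op 0.0427 tz [ 0.001 -0.004 -1.   ]
[ 0.53875141 -0.2814007   0.03472766]
```

```bash
python3 -m creep '[{"jaw":0,"dp":[-0.2,-0.17,-0.15],"yaw":0},{"jaw":0,"dp":[0,0,0],"yaw":0},{"jaw":1,"dp":[0,0,0],"yaw":0},{"jaw":1,"dp":[0,0,0],"yaw":0},{"jaw":1,"dp":[0,0,0],"yaw":0},{"jaw":1,"dp":[0,0,0],"yaw":0},{"jaw":1,"dp":[0,0,0],"yaw":0},{"jaw":1,"dp":[0,0,0],"yaw":0}]'
python3 - <<'E'
from h import *
st()
E
```

```text
clock: 4.3
position: [0.5325, -0.2866, 0.1867]
ee_rot: [0.997, 0.078, 0.001, 0.002]
force: [0.4, 0.3, -0.1]
opening: 0.0118
t 4.3 p [ 0.5325 -0.2866  0.1867] jawdir 99.0 F [ 0.4  0.3 -0.1] op 0.0118 tz [ 0.002 -0.005 -1.   ]
```

```bash
python3 -m creep '[{"jaw":1,"dp":[-0.02,0.1,0.45],"yaw":0},{"jaw":1,"dp":[-0.025,0.15,0.45],"yaw":0},{"jaw":1,"dp":[-0.025,0.18,0.45],"yaw":0},{"jaw":1,"dp":[-0.03,0.2,0.45],"yaw":0},{"jaw":1,"dp":[-0.05,0.32,0.42],"yaw":0},{"jaw":1,"dp":[-0.06,0.38,0.4],"yaw":0},{"jaw":1,"dp":[-0.06,0.4,0.39],"yaw":0},{"jaw":1,"dp":[-0.06,0.4,0.38],"yaw":0},{"jaw":1,"dp":[-0.06,0.4,0.36],"yaw":0},{"jaw":1,"dp":[0,0,0],"yaw":0}]'
python3 - <<'E'
from h import *
st()
E
```

```text
clock: 5.55
position: [0.5194, -0.2036, 0.3079]
ee_rot: [0.997, 0.079, 0.001, 0.002]
force: [-1.6, -1.0, -0.7]
opening: 0.0116
t 5.55 p [ 0.5194 -0.2036  0.3079] jawdir 99.1 F [-1.6 -1.  -0.7] op 0.0116 tz [ 0.002 -0.004 -1.   ]
```

```bash
python3 -m creep '[{"jaw":1,"dp":[-0.06,0.38,0.28],"yaw":0},{"jaw":1,"dp":[-0.06,0.4,0.22],"yaw":0},{"jaw":1,"dp":[-0.06,0.4,0.18],"yaw":0},{"jaw":1,"dp":[-0.06,0.4,0.15],"yaw":0},{"jaw":1,"dp":[-0.06,0.4,0.1],"yaw":0},{"jaw":1,"dp":[-0.06,0.35,0.1],"yaw":0},{"jaw":1,"dp":[-0.06,0.3,0.15],"yaw":0},{"jaw":1,"dp":[0,0.2,0.3],"yaw":0},{"jaw":1,"dp":[0,0,0.5],"yaw":0},{"jaw":1,"dp":[0,0,0.5],"yaw":0},{"jaw":1,"dp":[0,0,0],"yaw":0}]'
python3 - <<'E'
from h import *
st()
for n in ['wrist','scene']:
    cv2.imwrite(f'pics/{n}3.png',arm.read_camera(n))
E
```

```text
clock: 6.92
position: [0.5055, -0.1135, 0.3868]
ee_rot: [0.997, 0.078, 0.001, 0.002]
force: [0.3, -0.2, -5.9]
opening: 0.0117
t 6.92 p [ 0.5055 -0.1135  0.3868] jawdir 99.0 F [ 0.3 -0.2 -5.9] op 0.0117 tz [ 0.002 -0.004 -1.   ]
```

View pics/scene3.png

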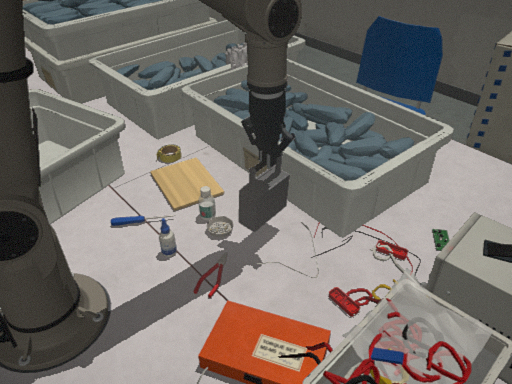

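View pics/wrist3.png

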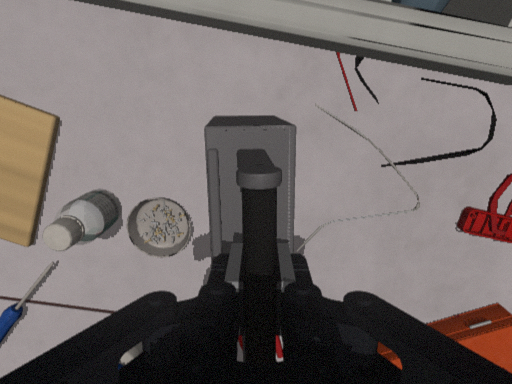

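```bash
python3 -m creep '[{"jaw":1,"dp":[0,0,0.4],"yaw":-0.3},{"jaw":1,"dp":[0,0.2,0.7],"yaw":-0.5},{"jaw":1,"dp":[0,0.4,0.7],"yaw":-0.5},{"jaw":1,"dp":[0,0.6,0.4],"yaw":-0.5},{"jaw":1,"dp":[-0.1,0.8,0],"yaw":-0.6},{"jaw":1,"dp":[-0.2,0.9,0],"yaw":-0.6},{"jaw":1,"dp":[-0.3,0.9,0],"yaw":-0.6},{"jaw":1,"dp":[-0.3,0.9,0],"yaw":-0.6},{"jaw":1,"dp":[-0.3,0.9,0],"yaw":-0.5},{"jaw":1,"dp":[-0.2,0.8,0],"yaw":-0.4},{"jaw":1,"dp":[-0.1,0.4,0],"yaw":0},{"jaw":1,"dp":[0,0.1,0],"yaw":0}]'
python3 - <<'E'
from h import *
st()
for n in ['wrist','scene','side']:
    cv2.imwrite(f'pics/{n}4.png',arm.read_camera(n))
E
```

```text
clock: 8.52
position: [0.4568, 0.0973, 0.4563]
ee_rot: [0.994, -0.112, -0.003, 0.001]
force: [-0.1, 0.4, -4.4]
opening: 0.0118
t 8.53 p [0.4568 0.0973 0.4563] jawdir 77.2 F [-0.1  0.4 -4.4] op 0.0118 tz [-0.006 -0.002 -1.   ]
```

View pics/wrist4.png

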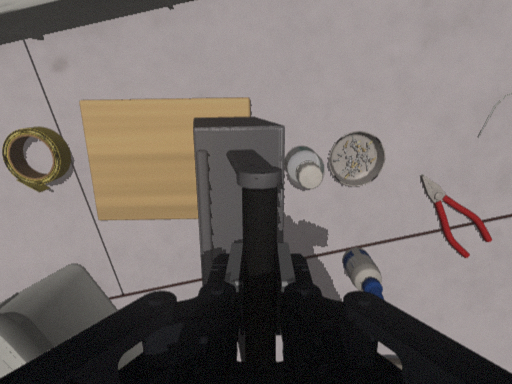

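View pics/scene4.png

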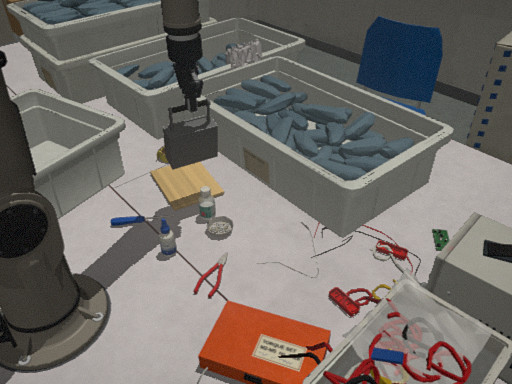

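```bash
python3 - <<'E'
from h import *
c=cam('wrist'); i=cv2.imread('pics/wrist4.png')
hsv=cv2.cvtColor(i,cv2.COLOR_BGR2HSV); m=cv2.inRange(hsv,(12,70,120),(28,200,255)); m[:, :75]=0
m=cv2.morphologyEx(m,cv2.MORPH_OPEN,np.ones((5,5)))
ct=max(cv2.findContours(m,0,2)[0],key=cv2.contourArea); ap=cv2.approxPolyDP(ct,4,True)[:,0]; print(ap.tolist())
P={n:plane(c,u,v,.012) for n,u,v in [('tl',81,100),('tr',250,97),('bl',98,220)]}
for k in P: print(k,P[k].round(4))
ctr=(P['tr']+P['bl'])/2; y=P['tl']-P['tr']; print('ctr',ctr,'len',np.linalg.norm(y),np.linalg.norm(P['tl']-P['bl']),np.degrees(np.arctan2(y[1],y[0])))
print('tape',plane(c,36,158,.024),'edge',plane(c,70,158,.024),'bottlecap',plane(c,310,177,.09),'dish',plane(c,355,158,.018))
E
```

```text
[[249, 99], [81, 100], [98, 218], [197, 218], [193, 118], [248, 116]]
tl [0.572  0.2816 0.012 ]
tr [0.5313 0.0895 0.012 ]
bl [0.4276 0.3152 0.012 ]
ctr [0.47945388 0.20234869 0.012     ] len 0.1963091882370871 0.1482483310876183 78.0290138843506
tape [0.52068679 0.35187402 0.024     ] edge [0.51167428 0.31276592 0.024     ] bottlecap [0.4423599  0.04673237 0.09      ] dish [ 0.43449731 -0.01748304  0.018     ]
```

Board: centre at about (0.477, 0.201), long axis at 78°. The tray hangs level and clear of the bottle, which is at wrist (308,168). I'm shifting onto the board and descending.

```bash
python3 -m creep '[{"jaw":1,"dp":[0.1,0.5,0],"yaw":0.25},{"jaw":1,"dp":[0,0,-0.3],"yaw":0},{"jaw":1,"dp":[0,0,-0.6],"yaw":0},{"jaw":1,"dp":[0,0,-0.8],"yaw":0},{"jaw":1,"dp":[0,0,-0.7],"yaw":0},{"jaw":1,"dp":[0,0,-0.5],"yaw":0},{"jaw":1,"dp":[0,0,-0.2],"yaw":0},{"jaw":1,"dp":[0,0,0],"yaw":0}]'
python3 - <<'E'
from h import *
st()
p=arm.state()['position']; v=np.array(p[:2])-[.477,.201]; print(v@[.205,.979],v@[.979,-.205])
E
```

```text
clock: 9.68
position: [0.4614, 0.11, 0.3579]
ee_rot: [0.994, -0.105, -0.003, 0.002]
force: [-0.1, 0.5, -4.2]
opening: 0.0119
t 9.68 p [0.4614 0.11   0.3579] jawdir 77.9 F [-0.1  0.5 -4.2] op 0.0119 tz [-0.006 -0.003 -1.   ]
-0.09232939274034815 0.003393813696732139
```

```bash
python3 -m creep '[{"jaw":1,"dp":[0.02,0.08,-0.3],"yaw":0},{"jaw":1,"dp":[0,0,-0.15],"yaw":0},{"jaw":1,"dp":[0,0,0],"yaw":0}]'
python3 -c "
from h import *
st()"
python3 -m creep '[{"jaw":1,"dp":[0,0,-0.1],"yaw":0},{"jaw":1,"dp":[0,0,0],"yaw":0}]'
python3 -c "
from h import *
st()"
```

```text
clock: 10.05
position: [0.4627, 0.1128, 0.3448]
ee_rot: [0.994, -0.105, -0.002, 0.001]
force: [0.3, -0.2, -3.8]
opening: 0.0119
t 10.05 p [0.4627 0.1128 0.3448] jawdir 77.9 F [ 0.3 -0.2 -3.8] op 0.0119 tz [-0.004 -0.002 -1.   ]
clock: 10.3
position: [0.4628, 0.1128, 0.342]
ee_rot: [0.994, -0.105, -0.001, 0.001]
force: [0.0, -0.0, -4.6]
opening: 0.0119
t 10.3 p [0.4628 0.1128 0.342 ] jawdir 77.9 F [ 0.  -0.  -4.6] op 0.0119 tz [-0.003 -0.002 -1.   ]
```

```bash
python3 -m creep '[{"jaw":1,"dp":[0,0,-0.08],"yaw":0},{"jaw":1,"dp":[0,0,0],"yaw":0}]'
python3 -c "
from h import *
st()"
python3 -m creep '[{"jaw":1,"dp":[0,0,-0.08],"yaw":0},{"jaw":1,"dp":[0,0,0],"yaw":0}]'
python3 -c "
from h import *
st()"
```

```text
clock: 10.55
position: [0.4631, 0.1129, 0.34]
ee_rot: [0.994, -0.105, -0.001, 0.001]
force: [-1.1, -0.5, -3.8]
opening: 0.0114
t 10.55 p [0.4631 0.1129 0.34  ] jawdir 77.9 F [-1.1 -0.5 -3.8] op 0.0114 tz [-0.002 -0.002 -1.   ]
clock: 10.8
position: [0.464, 0.1137, 0.3405]
ee_rot: [0.994, -0.105, 0.001, 0.0]
force: [-0.1, -0.1, -5.4]
opening: 0.0117
t 10.8 p [0.464  0.1137 0.3405] jawdir 77.9 F [-0.1 -0.1 -5.4] op 0.0117 tz [ 0.002 -0.001 -1.   ]
```

```bash
python3 -m creep '[{"jaw":1,"dp":[0,0,-0.12],"yaw":0},{"jaw":1,"dp":[0,0,0],"yaw":0}]'
python3 -c "
from h import *
st()"
python3 -m creep '[{"jaw":1,"dp":[0,0,-0.12],"yaw":0},{"jaw":1,"dp":[0,0,0],"yaw":0}]'
python3 -c "
from h import *
st();cv2.imwrite('pics/scene5.png',arm.read_camera('scene')[90:270,100:300].repeat(3,0).repeat(3,1))"
```

```text
clock: 11.05
position: [0.4654, 0.1148, 0.3406]
ee_rot: [0.994, -0.105, 0.003, -0.001]
force: [-1.8, -0.2, -4.9]
opening: 0.0119
t 11.05 p [0.4654 0.1148 0.3406] jawdir 77.9 F [-1.8 -0.2 -4.9] op 0.0119 tz [ 0.007  0.001 -1.   ]
clock: 11.3
position: [0.4667, 0.116, 0.3407]
ee_rot: [0.994, -0.105, 0.006, -0.002]
force: [-1.1, -0.3, -1.9]
opening: 0.0117
t 11.3 p [0.4667 0.116  0.3407] jawdir 77.9 F [-1.1 -0.3 -1.9] op 0.0117 tz [ 0.012  0.003 -1.   ]
```

View pics/scene5.png

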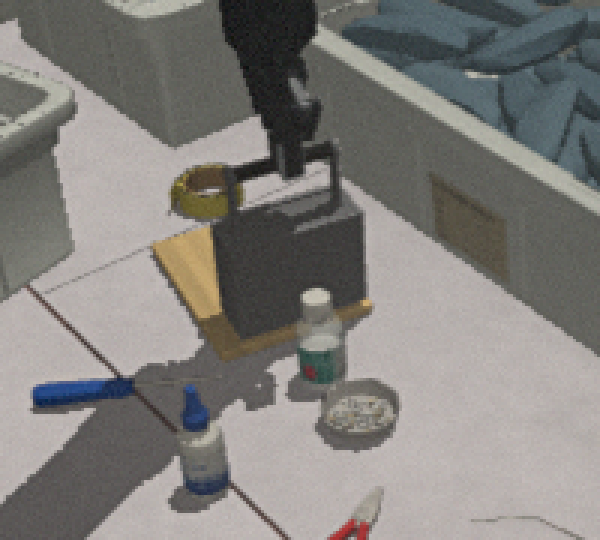

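```bash
python3 -c "
from h import *
s=arm.state();print(s['joint_positions'].round(3),s['joint_torque'].round(2),s['moment'])"
```

```text
[-0.14   0.251 -0.268  2.063  0.093  0.826 -2.244] [ 1.500e-01 -4.191e+01 -1.120e+00 -2.484e+01 -3.000e-02 -7.000e-02
 -1.000e-02] [-0.16374681 -0.00097931  0.00862792]
```

```bash
python3 -m creep '[{"jaw":1,"dp":[0.08,0.4,0],"yaw":0},{"jaw":1,"dp":[0.08,0.4,-0.06],"yaw":0},{"jaw":1,"dp":[0.08,0.4,-0.12],"yaw":0},{"jaw":1,"dp":[0,0,0],"yaw":0}]'
python3 -c "
from h import *
st();cv2.imwrite('pics/scene6.png',arm.read_camera('scene')[90:270,100:300].repeat(3,0).repeat(3,1))"
```

```text
clock: 11.85
position: [0.4751, 0.1564, 0.3377]
ee_rot: [0.994, -0.105, 0.008, -0.005]
force: [-2.2, 0.4, -0.4]
opening: 0.0117
t 11.85 p [0.4751 0.1564 0.3377] jawdir 78.0 F [-2.2  0.4 -0.4] op 0.0117 tz [ 0.017  0.008 -1.   ]
```

View pics/scene6.png

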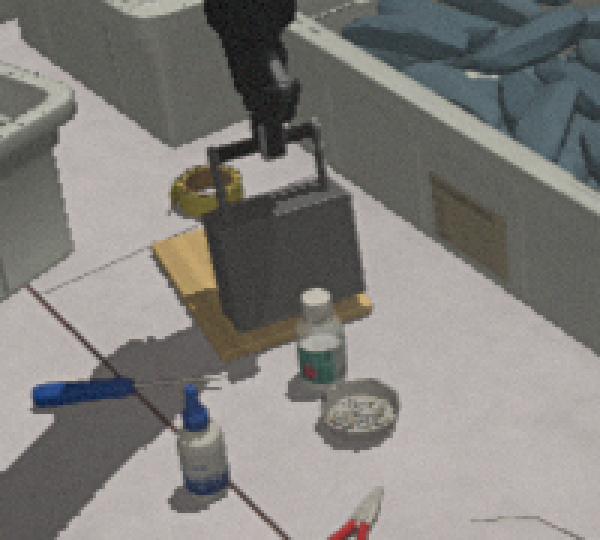

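The tray is leaning over its foot as intended. I'm continuing along the arc.

```bash
python3 -m creep '[{"jaw":1,"dp":[0.085,0.41,-0.14],"yaw":0},{"jaw":1,"dp":[0.085,0.41,-0.14],"yaw":0},{"jaw":1,"dp":[0.085,0.41,-0.16],"yaw":0},{"jaw":1,"dp":[0.085,0.4,-0.2],"yaw":0},{"jaw":1,"dp":[0.085,0.4,-0.22],"yaw":0},{"jaw":1,"dp":[0.08,0.38,-0.25],"yaw":0},{"jaw":1,"dp":[0.07,0.34,-0.28],"yaw":0},{"jaw":1,"dp":[0,0,0],"yaw":0}]'
python3 -c "
from h import *
st();cv2.imwrite('pics/scene7.png',arm.read_camera('scene')[90:270,100:300].repeat(3,0).repeat(3,1))"
```

```text
clock: 12.9
position: [0.494, 0.247, 0.2974]
ee_rot: [0.994, -0.105, 0.011, -0.011]
force: [-1.3, 3.6, 2.0]
opening: 0.0118
t 12.9 p [0.494  0.247  0.2974] jawdir 77.9 F [-1.3  3.6  2. ] op 0.0118 tz [ 0.024  0.019 -1.   ]
```

View pics/scene7.png

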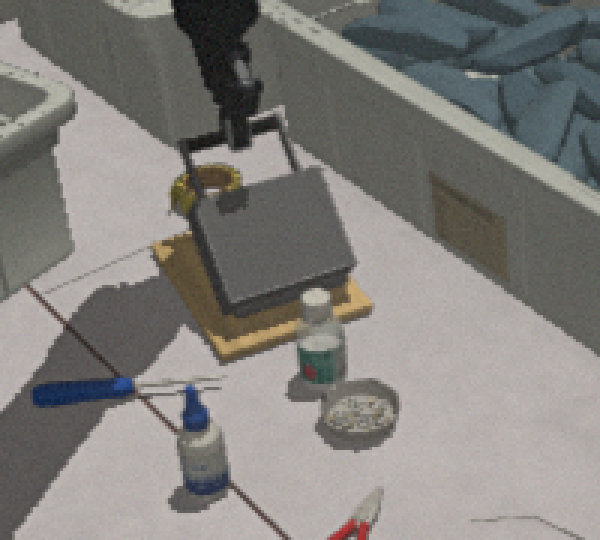

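```bash
python3 -m creep '[{"jaw":1,"dp":[0.07,0.33,-0.36],"yaw":0},{"jaw":1,"dp":[0.055,0.26,-0.38],"yaw":0},{"jaw":1,"dp":[0.05,0.23,-0.38],"yaw":0},{"jaw":1,"dp":[0.035,0.17,-0.38],"yaw":0},{"jaw":1,"dp":[0.03,0.14,-0.38],"yaw":0},{"jaw":1,"dp":[0.02,0.1,-0.38],"yaw":0},{"jaw":1,"dp":[0,0,0],"yaw":0}]'
python3 -c "
from h import *
st();cv2.imwrite('pics/scene8.png',arm.read_camera('scene')[90:270,100:300].repeat(3,0).repeat(3,1))
s=arm.state();g=np.array(s['position'])+R.from_quat(s['ee_rot']).as_matrix()[:,2]*.162;v=g[:2]-[.477,.201];print(v@[.205,.979],v@[.979,-.205],g[2]-.012)"
```

```text
clock: 13.82
position: [0.5039, 0.2839, 0.2273]
ee_rot: [0.994, -0.107, 0.013, -0.012]
force: [0.6, 1.8, 0.0]
opening: 0.0118
t 13.82 p [0.5039 0.2839 0.2273] jawdir 77.7 F [0.6 1.8 0. ] op 0.0118 tz [ 0.029  0.021 -0.999]
0.09072823285236885 0.013368777425447256 0.05376521644455666
```

View pics/scene8.png

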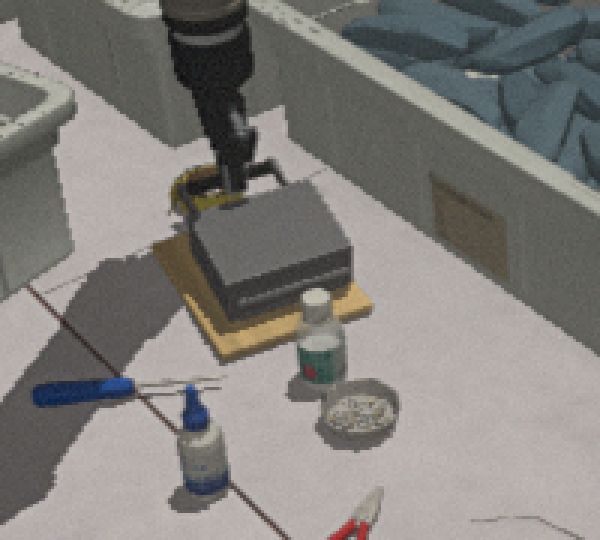

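```bash
python3 -m creep '[{"jaw":1,"dp":[-0.15,-0.2,0],"yaw":0},{"jaw":1,"dp":[-0.15,-0.2,0],"yaw":0},{"jaw":1,"dp":[-0.08,-0.1,0],"yaw":0},{"jaw":1,"dp":[0,0,-0.2],"yaw":0},{"jaw":1,"dp":[0,0,-0.25],"yaw":0},{"jaw":1,"dp":[0,0,0],"yaw":0}]'
cat >> h.py <<'E'
def bar():
    st();s=arm.state();g=np.array(s['position'])+R.from_quat(s['ee_rot']).as_matrix()[:,2]*.162;v=g[:2]-[.477,.201];print('along,cross,h',np.round([v@[.205,.979],v@[.979,-.205],g[2]-.012],4))
E
python3 -c "
from h import *
bar()"
```

```text
clock: 14.62
position: [0.4924, 0.2664, 0.2144]
ee_rot: [0.994, -0.108, 0.014, -0.012]
force: [-0.1, 0.9, -1.5]
opening: 0.0113
t 14.62 p [0.4924 0.2664 0.2144] jawdir 77.6 F [-0.1  0.9 -1.5] op 0.0113 tz [ 0.031  0.021 -0.999]
along,cross,h [0.0715 0.0059 0.0405]
```

```bash
python3 -m creep '[{"jaw":1,"dp":[0,0,-0.2],"yaw":0},{"jaw":1,"dp":[0,0,-0.2],"yaw":0},{"jaw":1,"dp":[0,0,-0.15],"yaw":0},{"jaw":1,"dp":[0,0,0],"yaw":0}]'
python3 -c "
from h import *
bar()"
python3 -m creep '[{"jaw":1,"dp":[0,0,-0.15],"yaw":0},{"jaw":1,"dp":[0,0,-0.1],"yaw":0},{"jaw":1,"dp":[0,0,0],"yaw":0}]'
python3 -c "
from h import *
bar();cv2.imwrite('pics/scene9.png',arm.read_camera('scene')[90:270,100:300].repeat(3,0).repeat(3,1))
cv2.imwrite('pics/wrist9.png',arm.read_camera('wrist'))"
```

```text
clock: 15.12
position: [0.4926, 0.2672, 0.1969]
ee_rot: [0.994, -0.108, 0.014, -0.012]
force: [-1.1, 1.3, 3.8]
opening: 0.0117
t 15.12 p [0.4926 0.2672 0.1969] jawdir 77.6 F [-1.1  1.3  3.8] op 0.0117 tz [ 0.031  0.021 -0.999]
along,cross,h [0.0725 0.0059 0.023 ]
clock: 15.5
position: [0.4927, 0.2689, 0.1906]
ee_rot: [0.994, -0.108, 0.015, -0.014]
force: [-1.1, 2.2, 3.0]
opening: 0.0114
t 15.5 p [0.4927 0.2689 0.1906] jawdir 77.7 F [-1.1  2.2  3. ] op 0.0114 tz [ 0.033  0.024 -0.999]
along,cross,h [0.0746 0.0059 0.0168]
```

View pics/scene9.png

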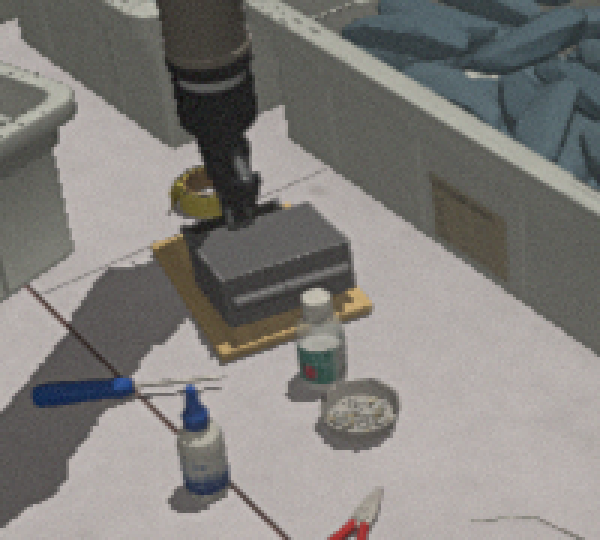

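View pics/wrist9.png

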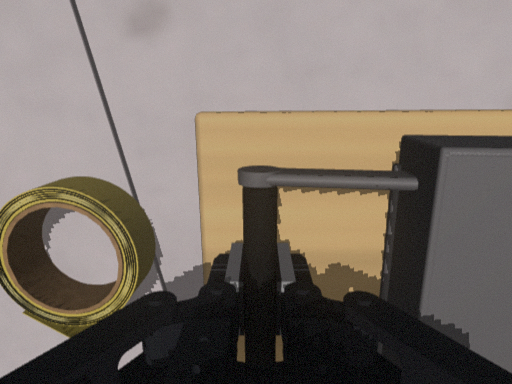

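The tray lies upside down on the board: wrist shows its flat base at (470,240) and the sleeve at (260,210) in the jaws. I slid about 8 mm down over the bar, so I'm regripping with the bar nearer the tips.

```bash
python3 -m creep '[{"jaw":0.4,"dp":[0,0,0],"yaw":0},{"jaw":0.4,"dp":[0,0,0],"yaw":0},{"jaw":0.4,"dp":[0,0,0.3],"yaw":0},{"jaw":0.4,"dp":[0,0,0],"yaw":0}]'
python3 -c "
from h import *
bar()"
```

```text
clock: 16.1
position: [0.4925, 0.2661, 0.1991]
ee_rot: [0.994, -0.108, 0.014, -0.011]
force: [-0.3, -0.1, 0.7]
opening: 0.0256
t 16.1 p [0.4925 0.2661 0.1991] jawdir 77.6 F [-0.3 -0.1  0.7] op 0.0256 tz [ 0.031  0.019 -0.999]
along,cross,h [0.071  0.006  0.0252]
```

```bash
python3 -m creep '[{"jaw":1,"dp":[0,0,0],"yaw":0},{"jaw":1,"dp":[0,0,0],"yaw":0},{"jaw":1,"dp":[0,0,0],"yaw":0},{"jaw":1,"dp":[0,0,0],"yaw":0},{"jaw":1,"dp":[-0.01,-0.07,0.39],"yaw":0},{"jaw":1,"dp":[-0.02,-0.1,0.39],"yaw":0},{"jaw":1,"dp":[-0.03,-0.14,0.39],"yaw":0},{"jaw":1,"dp":[-0.04,-0.18,0.39],"yaw":0},{"jaw":1,"dp":[-0.05,-0.22,0.39],"yaw":0},{"jaw":1,"dp":[-0.05,-0.26,0.39],"yaw":0},{"jaw":1,"dp":[0,0,0],"yaw":0}]'
python3 -c "
from h import *
bar()"
```

```text
clock: 17.48
position: [0.4856, 0.2333, 0.2747]
ee_rot: [0.994, -0.109, 0.014, -0.01]
force: [-0.2, 0.4, -1.8]
opening: 0.0115
t 17.48 p [0.4856 0.2333 0.2747] jawdir 77.5 F [-0.2  0.4 -1.8] op 0.0115 tz [ 0.03   0.017 -0.999]
along,cross,h [0.0371 0.0061 0.1008]
```

```bash
python3 -m creep '[{"jaw":-0.4,"dp":[0,0,0],"yaw":0},{"jaw":-0.4,"dp":[0.03,0.15,0.2],"yaw":0},{"jaw":-0.4,"dp":[0.06,0.3,0.2],"yaw":0},{"jaw":-0.4,"dp":[0,0,0],"yaw":0}]'
python3 -c "
from h import *
bar();cv2.imwrite('pics/scene10.png',arm.read_camera('scene')[90:270,100:300].repeat(3,0).repeat(3,1))
cv2.imwrite('pics/wrist10.png',arm.read_camera('wrist'))"
```

```text
clock: 17.98
position: [0.4887, 0.2495, 0.2877]
ee_rot: [0.994, -0.108, 0.015, -0.012]
force: [-0.5, -0.7, -0.0]
opening: 0.0599
t 17.98 p [0.4887 0.2495 0.2877] jawdir 77.6 F [-0.5 -0.7 -0. ] op 0.0599 tz [ 0.031  0.02  -0.999]
along,cross,h [0.054  0.0059 0.1138]
```

View pics/scene10.png

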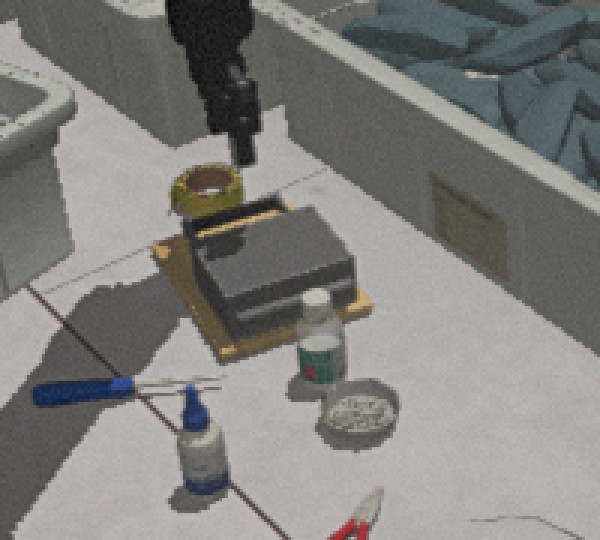

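View pics/wrist10.png

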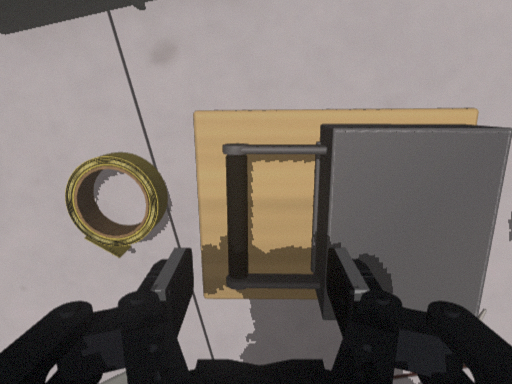

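The tray dropped cleanly and lies flat at wrist (410,210), with the sleeve at (237,215). I'm measuring the bar to regrip for a second rap.

```bash
python3 - <<'E'
from h import *
c=cam('wrist')
a=plane(c,238,153,.040);b=plane(c,236,279,.040);m=(a+b)/2;print(a,b,m,np.linalg.norm(a-b),np.degrees(np.arctan2(*(a-b)[1::-1])))
v=m[:2]-[.477,.201];print(v@[.205,.979],v@[.979,-.205])
s=arm.state();T=np.array(s['position'])+R.from_quat(s['ee_rot']).as_matrix()[:,2]*.162;print(np.array([m[0],m[1],.037])-T)
for u,w in [(335,126),(510,128),(322,318)]:print(plane(c,u,w,.062))
E
```

```text
[0.53897077 0.25810972 0.04      ] [0.45255009 0.28016986 0.04      ] [0.49576043 0.26913979 0.04      ] 0.08919183608541185 -14.319780517523219
0.07055474220550066 0.0043978011717078335
[ 0.00237499  0.01782167 -0.08810347]
[0.54442238 0.19887855 0.062     ]
[0.52262037 0.10478266 0.062     ]
[0.42479179 0.2268599  0.062     ]
```

```bash
python3 -m creep '[{"jaw":0.2,"dp":[0.08,0.6,0],"yaw":-0.3},{"jaw":0.2,"dp":[0,0,-0.8],"yaw":0},{"jaw":0.2,"dp":[0,0,-0.9],"yaw":0},{"jaw":0.2,"dp":[0,0,-0.8],"yaw":0},{"jaw":0.2,"dp":[0,0,-0.35],"yaw":0},{"jaw":0.2,"dp":[0,0,0],"yaw":0}]'
python3 -c "
from h import *
bar()"
```

```text
clock: 18.82
position: [0.491, 0.2658, 0.1987]
ee_rot: [0.993, -0.12, 0.014, -0.01]
force: [0.1, -0.4, 0.1]
opening: 0.0345
t 18.82 p [0.491  0.2658 0.1987] jawdir 76.2 F [ 0.1 -0.4  0.1] op 0.0345 tz [ 0.03   0.016 -0.999]
along,cross,h [0.0699 0.0047 0.0248]
```

```bash
python3 -m creep '[{"jaw":1,"dp":[0,0,0],"yaw":0},{"jaw":1,"dp":[0,0,0],"yaw":0},{"jaw":1,"dp":[0,0,0],"yaw":0},{"jaw":1,"dp":[0,0,0],"yaw":0},{"jaw":1,"dp":[-0.01,-0.07,0.39],"yaw":0},{"jaw":1,"dp":[-0.02,-0.1,0.39],"yaw":0},{"jaw":1,"dp":[-0.03,-0.14,0.39],"yaw":0},{"jaw":1,"dp":[-0.04,-0.18,0.39],"yaw":0},{"jaw":1,"dp":[-0.05,-0.2,0.36],"yaw":0},{"jaw":1,"dp":[-0.05,-0.24,0.36],"yaw":0},{"jaw":1,"dp":[0,0,0],"yaw":0}]'
python3 -c "
from h import *
bar();
cv2.imwrite('pics/wrist11.png',arm.read_camera('wrist'))
cv2.imwrite('pics/side11.png',arm.read_camera('side')[100:260,240:440].repeat(3,0).repeat(3,1))"
```

```text
clock: 20.2
position: [0.4851, 0.2344, 0.2749]
ee_rot: [0.992, -0.121, 0.016, -0.01]
force: [0.1, -0.8, -1.5]
opening: 0.0115
t 20.2 p [0.4851 0.2344 0.2749] jawdir 76.1 F [ 0.1 -0.8 -1.5] op 0.0115 tz [ 0.033  0.016 -0.999]
along,cross,h [0.038  0.0059 0.101 ]
```

View pics/wrist11.png

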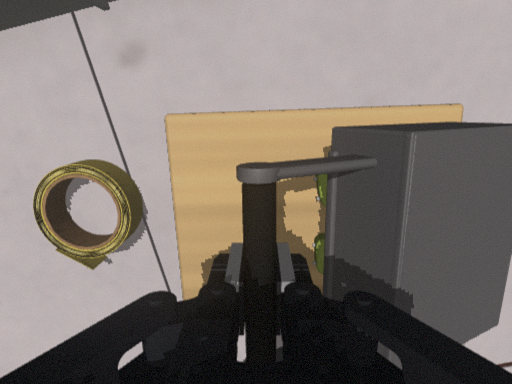

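View pics/side11.png

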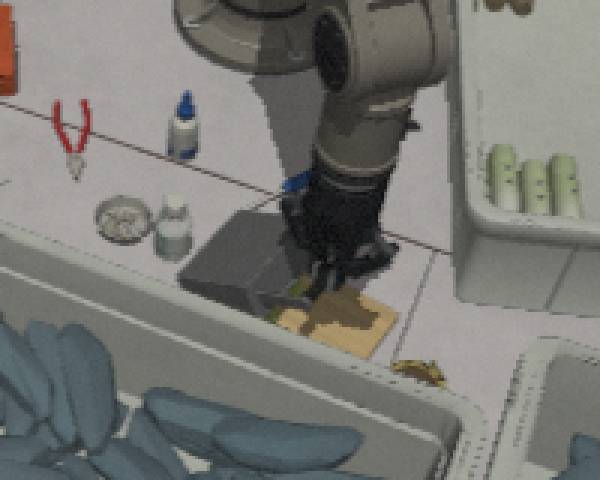

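```bash
python3 - <<'E'
from h import *
c=cam('wrist')
for u,v in [(317,180),(315,245)]:
  for z in (.012,.025):
    p=plane(c,u,v,z);q=p[:2]-[.477,.201];print(z,(q@[.205,.979]).round(4),(q@[.979,-.205]).round(4))
i=cv2.imread('pics/wrist11.png')[130:300,240:400];cv2.imwrite('pics/c11.png',cv2.resize(i,None,fx=4.5,fy=3.5,interpolation=cv2.INTER_CUBIC))
E
```

```text
0.012 0.0009 0.027
0.025 0.0027 0.0298
0.012 0.002 -0.0215
0.025 0.0038 -0.016
```

View pics/c11.png

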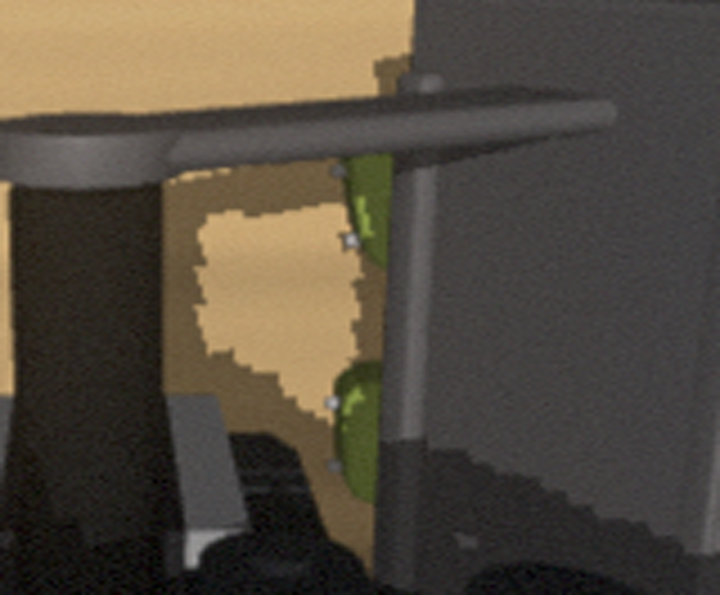

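Both housings lie on the board under the raised tray, with ends at wrist (317,180) and (315,245). Those match the board-height prediction: along about 0.001, cross about ±25 mm. Rolling the tray up from here would put its foot off the board edge next to the bottle. So I lower it a bit and slide it about 25 mm away from the bottle before standing it up. The rim may nudge the housings along a little.

```bash
python3 -m creep '[{"jaw":1,"dp":[0.055,0.26,-0.34],"yaw":0},{"jaw":1,"dp":[0.04,0.2,-0.34],"yaw":0},{"jaw":1,"dp":[0.035,0.165,-0.34],"yaw":0},{"jaw":1,"dp":[0.03,0.13,-0.34],"yaw":0},{"jaw":1,"dp":[0.03,0.13,-0.34],"yaw":0},{"jaw":1,"dp":[0.04,0.2,0],"yaw":0},{"jaw":1,"dp":[0.04,0.2,0],"yaw":0},{"jaw":1,"dp":[0.04,0.2,0],"yaw":0},{"jaw":1,"dp":[0.04,0.2,0],"yaw":0},{"jaw":1,"dp":[0,0,0],"yaw":0}]'
python3 -c "
from h import *
bar()
cv2.imwrite('pics/wrist12.png',arm.read_camera('wrist'))
cv2.imwrite('pics/scene12.png',arm.read_camera('scene')[90:270,100:300].repeat(3,0).repeat(3,1))"
```

```text
clock: 21.55
position: [0.4955, 0.2902, 0.2176]
ee_rot: [0.993, -0.12, 0.014, -0.009]
force: [-0.6, -0.3, -1.9]
opening: 0.0117
t 21.55 p [0.4955 0.2902 0.2176] jawdir 76.3 F [-0.6 -0.3 -1.9] op 0.0117 tz [ 0.03   0.015 -0.999]
along,cross,h [0.0945 0.004  0.0437]
```

View pics/wrist12.png

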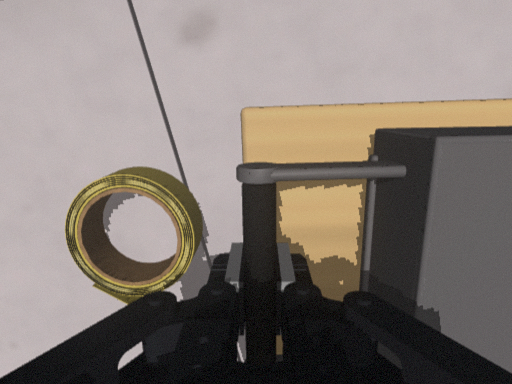

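View pics/scene12.png

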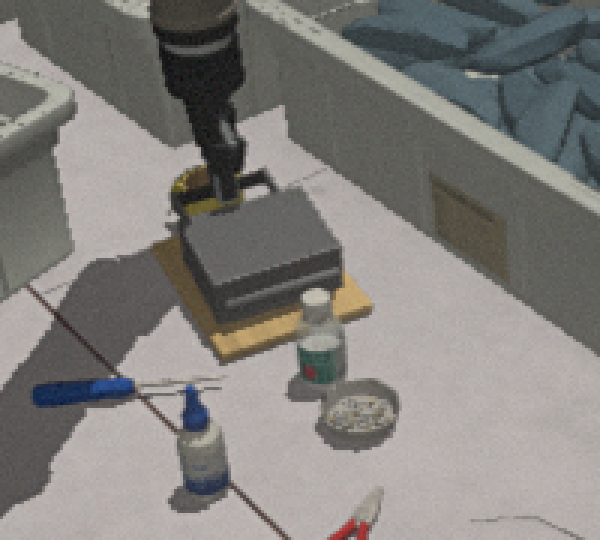

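```bash
python3 -m creep '[{"jaw":1,"dp":[-0.03,-0.13,0.39],"yaw":0},{"jaw":1,"dp":[-0.035,-0.17,0.39],"yaw":0},{"jaw":1,"dp":[-0.04,-0.2,0.39],"yaw":0},{"jaw":1,"dp":[-0.05,-0.25,0.38],"yaw":0},{"jaw":1,"dp":[-0.06,-0.28,0.38],"yaw":0},{"jaw":1,"dp":[-0.07,-0.33,0.34],"yaw":0},{"jaw":1,"dp":[-0.07,-0.34,0.31],"yaw":0},{"jaw":1,"dp":[-0.07,-0.35,0.27],"yaw":0},{"jaw":1,"dp":[-0.07,-0.35,0.24],"yaw":0},{"jaw":1,"dp":[0,0,0],"yaw":0}]'
python3 -c "
from h import *
bar()
cv2.imwrite('pics/scene13.png',arm.read_camera('scene')[90:270,100:300].repeat(3,0).repeat(3,1))"
```

```text
clock: 22.9
position: [0.4791, 0.2108, 0.3178]
ee_rot: [0.992, -0.121, 0.014, -0.009]
force: [-1.0, -0.5, -1.3]
opening: 0.0115
t 22.9 p [0.4791 0.2108 0.3178] jawdir 76.1 F [-1.  -0.5 -1.3] op 0.0115 tz [ 0.03   0.014 -0.999]
along,cross,h [0.0132 0.0044 0.1439]
```

View pics/scene13.png

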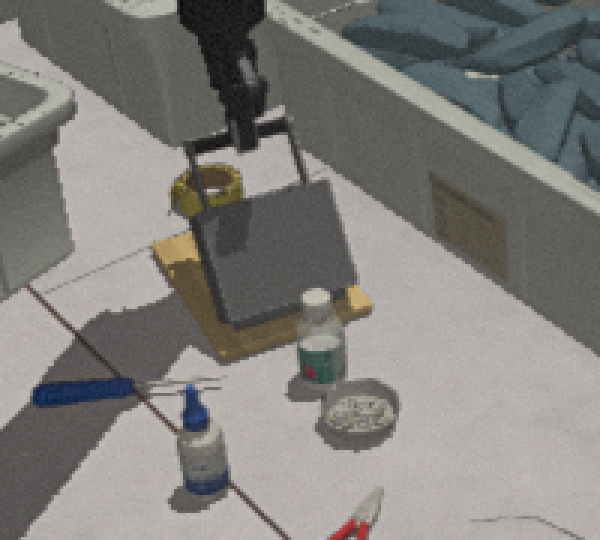

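```bash
python3 -m creep '[{"jaw":1,"dp":[-0.08,-0.4,0.2],"yaw":0},{"jaw":1,"dp":[-0.08,-0.4,0.16],"yaw":0},{"jaw":1,"dp":[-0.08,-0.4,0.12],"yaw":0},{"jaw":1,"dp":[-0.08,-0.4,0.09],"yaw":0},{"jaw":1,"dp":[-0.08,-0.4,0.06],"yaw":0},{"jaw":1,"dp":[-0.08,-0.4,0.04],"yaw":0},{"jaw":1,"dp":[-0.08,-0.35,0.03],"yaw":0},{"jaw":1,"dp":[-0.06,-0.25,0.05],"yaw":0},{"jaw":1,"dp":[0,0,0],"yaw":0}]'
python3 -c "
from h import *
bar()
cv2.imwrite('pics/scene14.png',arm.read_camera('scene')[90:270,100:300].repeat(3,0).repeat(3,1))"
```

```text
clock: 24.08
position: [0.4589, 0.1164, 0.3426]
ee_rot: [0.993, -0.12, 0.015, -0.01]
force: [-0.3, -1.2, -3.8]
opening: 0.0119
t 24.07 p [0.4589 0.1164 0.3426] jawdir 76.2 F [-0.3 -1.2 -3.8] op 0.0119 tz [ 0.032  0.016 -0.999]
along,cross,h [-0.0828  0.0041  0.1687]
```

View pics/scene14.png

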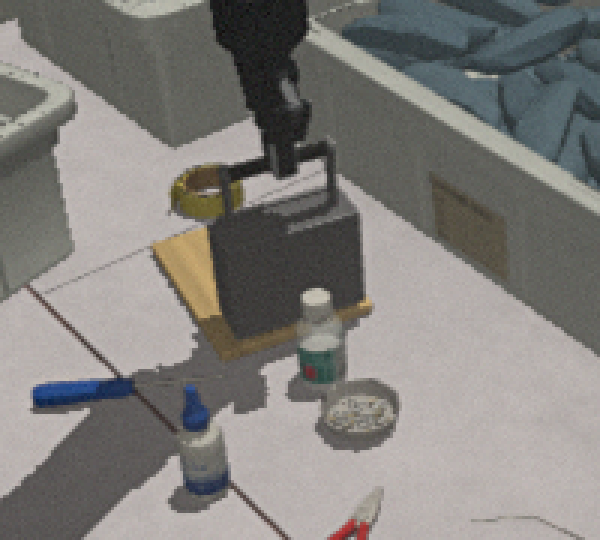

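```bash
python3 -m creep '[{"jaw":1,"dp":[0,0,0.4],"yaw":0},{"jaw":1,"dp":[0,0,0.7],"yaw":0},{"jaw":1,"dp":[0,0,0.9],"yaw":0},{"jaw":1,"dp":[0,0,0.9],"yaw":0},{"jaw":1,"dp":[0,0,0.7],"yaw":0},{"jaw":1,"dp":[0,-0.1,0.3],"yaw":0},{"jaw":1,"dp":[0,0,0],"yaw":0}]'
python3 -c "
from h import *
bar()
cv2.imwrite('pics/wrist15.png',arm.read_camera('wrist'))"
```

```text
clock: 25.0
position: [0.4584, 0.1161, 0.4655]
ee_rot: [0.993, -0.117, 0.015, -0.011]
force: [-0.5, 0.1, -4.7]
opening: 0.0119
t 25.0 p [0.4584 0.1161 0.4655] jawdir 76.5 F [-0.5  0.1 -4.7] op 0.0119 tz [ 0.032  0.018 -0.999]
along,cross,h [-0.0831  0.0036  0.2916]
```

View pics/wrist15.png

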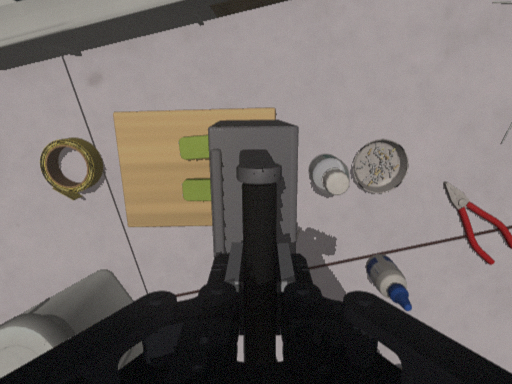

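Both housings lie on the board at wrist (195,147) and (197,190), partly hidden by the tray. The bottle, tape and dish are undisturbed. I'm carrying the tray back to the bench on the right.

```bash
python3 -m creep '[{"jaw":1,"dp":[0.05,-0.3,0],"yaw":0.3},{"jaw":1,"dp":[0.15,-0.6,0],"yaw":0.5},{"jaw":1,"dp":[0.15,-0.8,0],"yaw":0.6},{"jaw":1,"dp":[0.2,-0.9,0],"yaw":0.6},{"jaw":1,"dp":[0.2,-0.9,0],"yaw":0.6},{"jaw":1,"dp":[0.2,-0.9,0],"yaw":0.6},{"jaw":1,"dp":[0.2,-0.9,0],"yaw":0.6},{"jaw":1,"dp":[0.2,-0.9,0],"yaw":0.6},{"jaw":1,"dp":[0.1,-0.8,0],"yaw":0.6},{"jaw":1,"dp":[0,-0.6,0],"yaw":0.4},{"jaw":1,"dp":[0,-0.3,0],"yaw":0},{"jaw":1,"dp":[0,0,0],"yaw":0}]'
python3 -c "
from h import *
bar()"
```

```text
clock: 26.55
position: [0.4995, -0.127, 0.4508]
ee_rot: [0.997, 0.079, -0.0, -0.012]
force: [0.7, 1.0, -4.7]
opening: 0.0115
t 26.55 p [ 0.4995 -0.127   0.4508] jawdir 99.0 F [ 0.7  1.  -4.7] op 0.0115 tz [-0.002  0.025 -1.   ]
along,cross,h [-0.3127  0.0881  0.2768]
```

```bash
python3 -m creep '[{"jaw":1,"dp":[0.05,0,-0.4],"yaw":0},{"jaw":1,"dp":[0,0,-0.7],"yaw":0},{"jaw":1,"dp":[0,0,-0.9],"yaw":0},{"jaw":1,"dp":[0,0,-0.8],"yaw":0},{"jaw":1,"dp":[0,0,-0.5],"yaw":0},{"jaw":1,"dp":[0,0,-0.3],"yaw":0},{"jaw":1,"dp":[0,0,0],"yaw":0}]'
python3 -c "
from h import *
bar()
cv2.imwrite('pics/scene16.png',arm.read_camera('scene')[110:290,130:350].repeat(3,0).repeat(3,1))"
```

```text
clock: 27.42
position: [0.5014, -0.1208, 0.3365]
ee_rot: [0.997, 0.082, -0.0, -0.014]
force: [-0.5, -0.0, -3.6]
opening: 0.0117
t 27.43 p [ 0.5014 -0.1208  0.3365] jawdir 99.5 F [-0.5 -0.  -3.6] op 0.0117 tz [-0.003  0.027 -1.   ]
along,cross,h [-0.3058  0.0884  0.1625]
```

View pics/scene16.png

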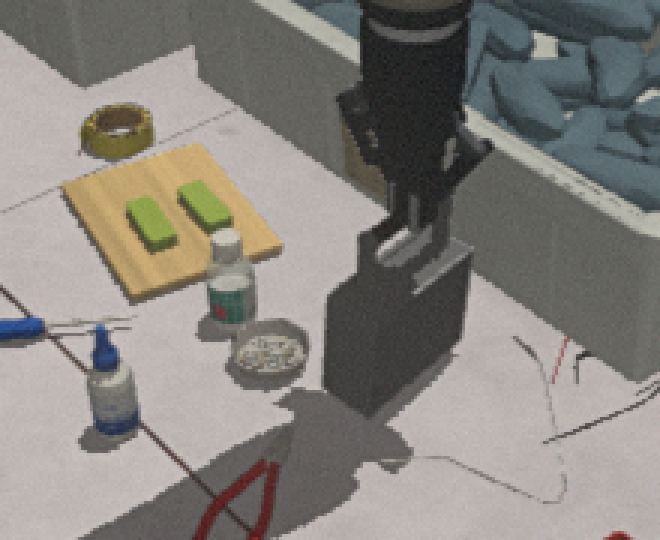

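```bash
python3 -m creep '[{"jaw":1,"dp":[0,0,-0.2],"yaw":0},{"jaw":1,"dp":[0,0,-0.12],"yaw":0},{"jaw":1,"dp":[0,0,-0.1],"yaw":0},{"jaw":1,"dp":[0.02,-0.15,-0.05],"yaw":0},{"jaw":1,"dp":[0.06,-0.4,0],"yaw":0},{"jaw":1,"dp":[0.06,-0.4,-0.05],"yaw":0},{"jaw":1,"dp":[0.06,-0.4,-0.12],"yaw":0},{"jaw":1,"dp":[0,0,0],"yaw":0}]'
python3 -c "
from h import *
bar()
cv2.imwrite('pics/scene17.png',arm.read_camera('scene')[110:290,130:350].repeat(3,0).repeat(3,1))"
```

```text
clock: 28.48
position: [0.5108, -0.1686, 0.3256]
ee_rot: [0.997, 0.08, 0.007, -0.01]
force: [-0.9, 0.8, -1.8]
opening: 0.0115
t 28.48 p [ 0.5108 -0.1686  0.3256] jawdir 99.2 F [-0.9  0.8 -1.8] op 0.0115 tz [ 0.011  0.02  -1.   ]
along,cross,h [-0.3513  0.11    0.1516]
```

View pics/scene17.png

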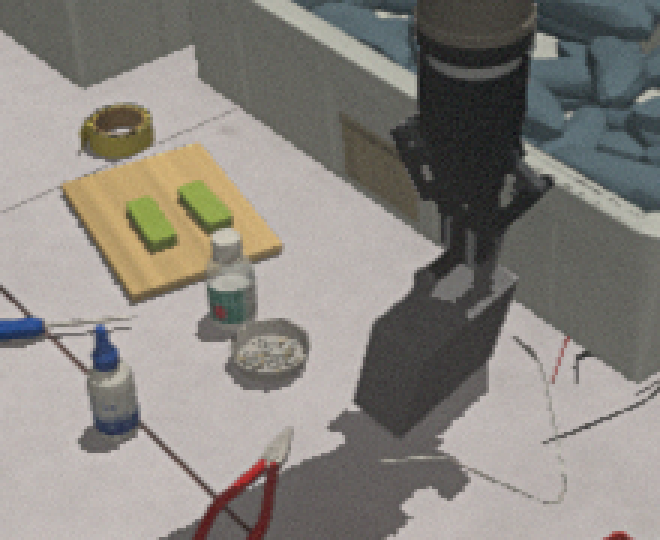

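```bash
python3 -m creep '[{"jaw":1,"dp":[0.06,-0.38,-0.1],"yaw":0},{"jaw":1,"dp":[0.06,-0.38,-0.13],"yaw":0},{"jaw":1,"dp":[0.06,-0.38,-0.14],"yaw":0},{"jaw":1,"dp":[0.06,-0.38,-0.16],"yaw":0},{"jaw":1,"dp":[0.06,-0.4,-0.2],"yaw":0},{"jaw":1,"dp":[0.06,-0.4,-0.22],"yaw":0},{"jaw":1,"dp":[0.06,-0.38,-0.25],"yaw":0},{"jaw":1,"dp":[0.05,-0.34,-0.28],"yaw":0},{"jaw":1,"dp":[0,0,0],"yaw":0}]'
python3 -c "
from h import *
bar()
cv2.imwrite('pics/scene18.png',arm.read_camera('scene')[110:290,130:350].repeat(3,0).repeat(3,1))"
```

```text
clock: 29.65
position: [0.5263, -0.2655, 0.2774]
ee_rot: [0.997, 0.081, 0.007, -0.01]
force: [-0.6, -1.1, 1.4]
opening: 0.0119
t 29.65 p [ 0.5263 -0.2655  0.2774] jawdir 99.3 F [-0.6 -1.1  1.4] op 0.0119 tz [ 0.012  0.021 -1.   ]
along,cross,h [-0.4429  0.1452  0.1034]
```

View pics/scene18.png

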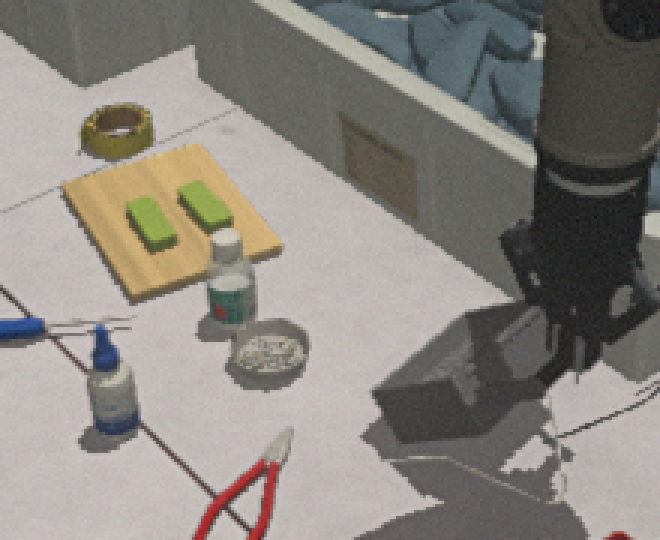

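```bash
python3 -m creep '[{"jaw":1,"dp":[0.05,-0.31,-0.33],"yaw":0},{"jaw":1,"dp":[0.04,-0.26,-0.34],"yaw":0},{"jaw":1,"dp":[0.035,-0.22,-0.34],"yaw":0},{"jaw":1,"dp":[0.03,-0.18,-0.34],"yaw":0},{"jaw":1,"dp":[0.025,-0.15,-0.34],"yaw":0},{"jaw":1,"dp":[0.02,-0.12,-0.34],"yaw":0},{"jaw":1,"dp":[0.01,-0.08,-0.3],"yaw":0},{"jaw":1,"dp":[0.01,-0.06,-0.25],"yaw":0},{"jaw":1,"dp":[0,0,0],"yaw":0}]'
python3 -c "
from h import *
bar()
cv2.imwrite('pics/scene19.png',arm.read_camera('scene')[110:290,130:350].repeat(3,0).repeat(3,1))"
```

```text
clock: 30.82
position: [0.5335, -0.3093, 0.1948]
ee_rot: [0.997, 0.081, 0.007, -0.01]
force: [0.4, -1.4, -1.2]
opening: 0.0119
t 30.82 p [ 0.5335 -0.3093  0.1948] jawdir 99.3 F [ 0.4 -1.4 -1.2] op 0.0119 tz [ 0.013  0.02  -1.   ]
along,cross,h [-0.4843  0.1614  0.0209]
```

View pics/scene19.png

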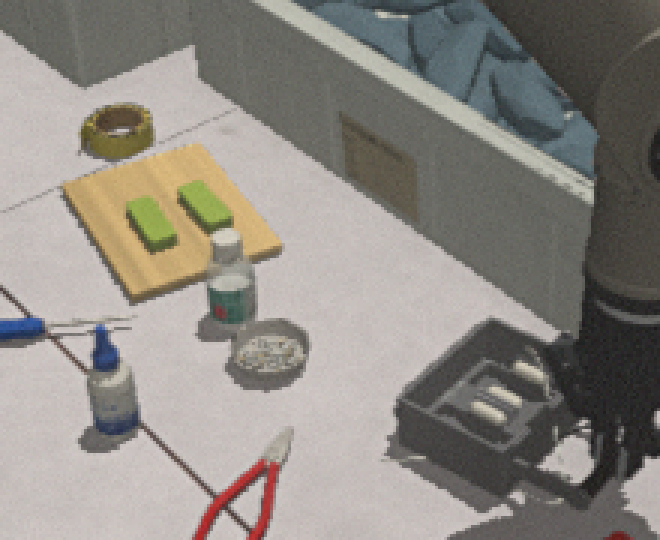

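Nearly flat and empty. I lower the last 8 mm, release and rise.

```bash
python3 -m creep '[{"jaw":1,"dp":[0,-0.03,-0.2],"yaw":0},{"jaw":1,"dp":[0,0,-0.12],"yaw":0},{"jaw":0.2,"dp":[0,0,0],"yaw":0},{"jaw":0.2,"dp":[0,0,0],"yaw":0},{"jaw":0.2,"dp":[0,0,0],"yaw":0},{"jaw":0.2,"dp":[0,0,0.2],"yaw":0},{"jaw":0.2,"dp":[0,0,0.6],"yaw":0},{"jaw":0.2,"dp":[0,0,0.9],"yaw":0},{"jaw":0.2,"dp":[0,0,1],"yaw":0},{"jaw":0.2,"dp":[0,0,1],"yaw":0},{"jaw":0.2,"dp":[0,-0.5,1],"yaw":0},{"jaw":0.2,"dp":[0,0,0],"yaw":0}]'
python3 -c "
from h import *
bar()
cv2.imwrite('pics/scene20.png',arm.read_camera('scene')[110:310,130:370].repeat(3,0).repeat(3,1))
cv2.imwrite('pics/wrist20.png',arm.read_camera('wrist'))"
```

```text
clock: 32.38
position: [0.5342, -0.3237, 0.3393]
ee_rot: [0.997, 0.082, 0.011, -0.009]
force: [0.3, -0.0, 0.2]
opening: 0.0344
t 32.38 p [ 0.5342 -0.3237  0.3393] jawdir 99.5 F [ 0.3 -0.   0.2] op 0.0344 tz [ 0.02   0.019 -1.   ]
along,cross,h [-0.4983  0.166   0.1654]
```

View pics/scene20.png

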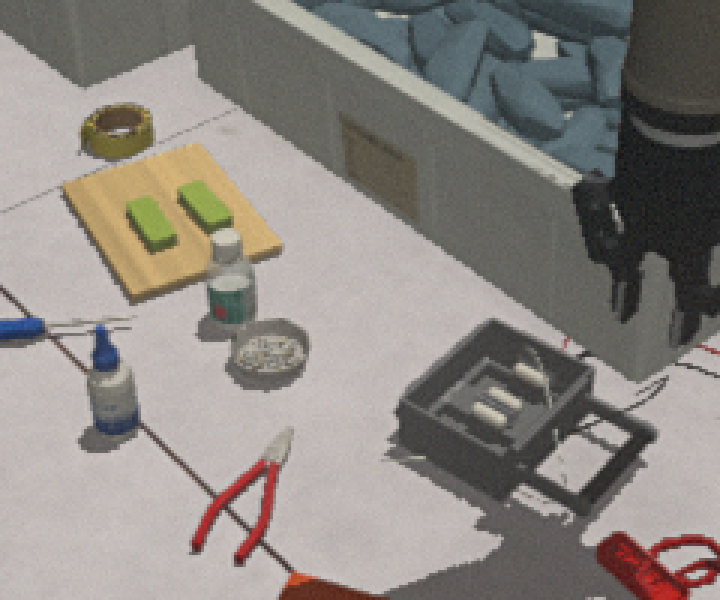

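View pics/wrist20.png

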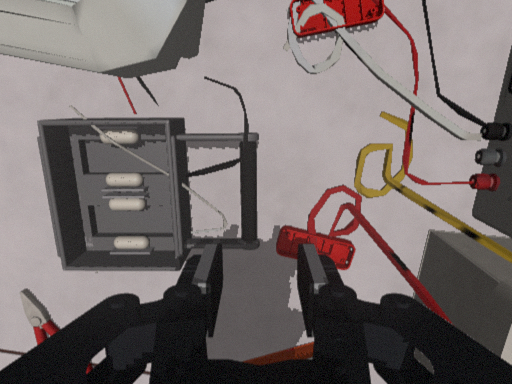

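```bash
python3 -c "
from h import *
c=cam('scene')
for n,u,v,z in [('p1',180.3,183,.025),('p2',198.3,176.5,.025),('bottlecap',205.4,187.9,.09),('dish',220.6,225.2,.018)]:
  p=plane(c,u,v,z);q=p[:2]-[.475,.200];print(n,p.round(3),(q@[.979,-.205]).round(3),(q@[.205,.979]).round(3))
c=cam('wrist')
for u,v in [(40,121),(185,119),(182,268),(63,269)]:print(plane(c,u,v,.05).round(3))
st()
print(arm.finish_job())"
```

```text
p1 [0.448 0.188 0.025] -0.024 -0.017
p2 [0.504 0.18  0.025] 0.033 -0.014
bottlecap [0.441 0.048 0.09 ] -0.002 -0.155
dish [ 0.43  -0.022  0.018] 0.001 -0.227
[ 0.569 -0.145  0.05 ]
[ 0.588 -0.251  0.05 ]
[ 0.468 -0.262  0.05 ]
[ 0.449 -0.164  0.05 ]
t 32.48 p [ 0.5338 -0.3217  0.3361] jawdir 99.6 F [-0.4 -0.2 -1.1] op 0.0342 tz [ 0.015  0.023 -1.   ]
the job is handed in; nothing more can be done
None
```

I handed the job in at 32.5 s with the tray emptied and back on the bench. `finish_job()` reports no verdict, so the results below are my own measurements.

**What I did:** I gripped the tray by its bar, hung it, stood it on its foot on the board and rolled it over. It lay upside down with the housings still in. I then raised the handle end about 75 mm, released it once, and both housings dropped out. I never touched them with the gripper.

**Final checks:**
- **Housings:** both lie on the board, at about (−24, −17) mm and (+33, −14) mm from its centre. Nothing was left in the pockets.
- **Tray:** it is right way up on the bench at about (0.518, −0.205), roughly 0.4 m from the board. I judged flatness from the pictures: the rim corners, cast at rim height, span about 108 × 120 mm against the real 100 × 124. That is within pixel accuracy, but it is not a direct tilt measurement.
- **Bottle, tape and dish:** they look unmoved in the scene picture. I compared pictures by eye and did not measure their positions afresh.
- **Gripper:** it was clear of everything, with about 0 N on the wrist.

**Deviations and disagreements:**
- **Regrip:** on lowering the upside-down tray the jaws slid about 8 mm down over the bar, so I regripped before rapping.
- **Housings shifted:** before lifting the tray off, I slid it about 25 mm away from the bottle, because its foot would otherwise have come off the board edge. The tray rim pushed the housings along with it by about 20 mm.
- **Board position:** the scene and wrist cameras disagreed by about 6 mm on the board centre, so I used a value between them.

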